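Mount a cuff watch on the timing-test stand and lock the stop

TASK

Hang the square-cased cuff watch over the stand's horizontal bar, between the fixed end plate and the sliding stop, case on top and its two open ends down on either side of the bar, setting it down rather than dropping it. Then slide the stop fully home towards the watch, and lock it: push the captive screw-knob on the sloping block in along its own axis and, still pushing, turn it clockwise as far as it goes so that it stays in when let go. Leave everything else on the bench where it is.

Things in the scene. Friction and masses are not known exactly. Their poses are not given: they have to be found in the camera images.
- watch: Square-cased cuff watch to hang: rigid steel inverted U, 70 mm wide along x, inner width 60, band 26 mm wide along y, 5 thick. On top a flat-sided case, 46 (x) by 44 mm (y), from 57 to 78 mm high; grip it by the y sides, tips above 58 mm to clear the bar. 160 g. It starts standing on its two open ends. Origin: centre of its underside; z up. A half turn about z makes no difference.
- watch_crown (a point): On the watch, the middle of the inside of the arch, 55 mm above its origin: this rests on the bar. Axes as the watch.
- round_watch: A second, slimmer cuff watch with a round flat case 38 mm across, 68 mm high, standing nearby; leave it alone. Origin: centre of its underside.
- stand: Grey test stand, fixed, base 110 x 310 mm. Black round bar along y, 28 mm diameter, axis 120 mm high; -y support at y -175..-161, 125 high; fixed end plate at y 85..95, 80 mm wide, 114 high. In front (-x) a block with a 100 x 110 mm face centred at (-120, -50, 75) mm, its normal leaning 35 deg from vertical to -x. Origin: on the bench under the bar; z up.
- bar_seat (a point): Where the watch's crown belongs: on the top line of the bar (134 mm high), midway between the fixed end plate and the stop plate when the stop is home (each 25 mm from it). Stand axes: y along the bar towards the end plate, x across it.
- carriage (a joint): Sliding stop on the bar, m: 0 = away from the watch, 0.08 = fully home; slides along the stand's +y. An 80 mm wide plate (top 128 mm high) facing the watch, behind it a sleeve 80 mm long, 44 x 44 mm (top 142 mm high) with an upright black peg handle 18 mm in diameter, 38 tall. Moves with about 2 N, stays where left. The knob goes in only when the stop is fully home.
- carriage_handle (a point): Centre of the top end of the stop's peg handle, 180 mm above the bench; stand axes. 90 mm from bar_seat along y when the stop is home.
- knob_grip (a point): On the screw-knob's axis, 20 mm above its disc; moves with it. Black knob: disc 60 mm diameter, 12 thick, with a straight grip bar 60 mm long, 14 thick, 29 tall on it. z points out along the knob's axis (35 deg from vertical, towards the robot), x along the grip bar, y across it: close the fingers along y, tool along -z.
- knob_press (a joint): How far the knob is pushed in along its axis, in m: 0 = out, 0.014 = fully in. A spring pushes it out (4 N at 0, 12 N at full depth). It must be about 10 mm in before it can be turned; once turned it stays about 9 mm in by itself.
- knob_turn (a joint): Turn of the knob in rad, growing clockwise as seen from outside (from above): starts between 0 and 0.3, stop at 1.4. Not pushed in, it catches at about 0.5.
- screwdriver: A screwdriver 160 mm long, lying; leave alone. Origin: centre of its underside.
- blower: A rubber dust blower bulb 60 mm across and 110 mm high, standing; leave alone.
- jar: A glass jar 60 mm across and 80 mm high; leave alone.
- tin: A round flat aluminium tin 70 mm across and 28 mm high; leave alone.
- pot: An open grey pot 64 mm across and 70 mm high; leave alone.

How it is judged:
By the outcome, as a careful person would: the job done as asked, in the order asked, and still so for the second after the job is handed in, with the robot touching nothing.
It also fails if it takes over 58 s, if anything falls off the work surface, if the arm or the gripper's body presses on something with over 40 N, if the wrist force passes 120 N, or if a joint passes its speed limit or range.

ROBOT

A 6-joint arm with a two-finger parallel gripper is mounted at the origin on the work surface. World frame = base frame: x ahead of the robot, y to its left, z up, the work surface at z = 0. Lengths are in m, angles in degrees, forces in N, time in s.
With the tool pointing down it reaches from about 0.3 to 0.75 m from the base axis. Payload 8.5 kg.
Tool frame: the origin (TCP) lies at the very end of the fingers, on their centre line; the grasp point (between the pads) lies 19 mm behind it; z points along the fingers, y is the line along which they close (so a half turn about z gives the same grasp; the last joint's range is limited). The gripper opens to 85 mm and grips with 20 to 120 N. Pads are 22 mm wide; open, the fingers measure 114 mm over their backs; the gripper's body (76 mm by 85 mm) begins 54 mm behind the grasp point. The pads swing forward as they close: fully open they stand 13 mm farther back than shut.
Start: joints at [-86.534, 21.807, 74.336, -0, 83.858, -12.336], TCP at [0.15, -0.529, 0.194] pointing down, gripper open.
Joint ranges: [-178.18, 178.18], [-50.72, 133.34], [12.68, 142.11], [-81.47, 261.47], [9.98, 163.14], [-165.26, 165.26]. Speed limits (degrees/s): [136.94, 136.94, 180, 180, 180, 180].

INTERFACE

Orientations are given as a 3x3 rotation matrix whose columns are the frame's x, y, z axes.
In Python, from rig import observe, cams, ticket gives the robot as it stands.
- The arm moves only by the tool move_arm, never from a script. Its arguments are lists of equal length, an entry for each row: "jaw": the finger opening in cm, from 0 to 8.54; "dp": the shift along the tool's x, y, z in cm, a list of three; "turn": the turn, a rotation vector about the tool's x, y, z in rad, a list of three. In form: {"jaw": [jaw, ...], "dp": [[tx, ty, tz], ...], "turn": [[wx, wy, wz], ...]}. A call has 1 to 12 rows; each row shifts and turns the commanded pose from where the row before left it, along the tool's axes as they then stand; what a row does not reach is not made up. A row lasts 1/12 s, in which the tool goes at most 41.7 mm and 7.16 degrees, less where a joint would pass 70% of its speed; a pose out of reach is approached as far as the arm can. A call is refused whole if a number of a shift passes 4.17 or a number of a turn 0.125, either way. A call with a gripper value outside its range is refused whole. The fingers move at their own pace and stop on an object; "force" is the grip in N (left out, the last holds). Time passes only in rows, so rows that do not move let the fingers close. It gives the time, the measured TCP pose, the force, the opening and the grip force at its end, in the units of the state.
- observe(): the state, without advancing time (a new reading comes with each control period).
- cams.get_image(name): name is "side" or "top" or "wrist"; returns (picture, depth): 384x512x3 uint8, red, green, blue; 384x512 float32, m along the optical axis (not along the pixel's ray), 0 where there is no reading.
- cams.calibration(name): a dict with "vertical_fov" (degrees; the focal length in pixels is half the picture's height over the tangent of half this angle, whatever the lens; pixels are square), "cx", "cy" (the principal point, pixels), "k1" (the pictures are not rectified: a ray, as slopes to the right and down, at radius r is drawn at 1 + k1 r^2 times it, then the intrinsics apply), "view" (4x4, takes a point from world to camera coordinates); the wrist camera has in their place "tool_from_camera" (4x4, takes a point from camera to tool coordinates, whose origin is the TCP and whose axes are the flange's). Camera axes: x right, y up, looking along -z (the intrinsics and any distortion apply to the point x, -y, -z); pixel columns grow to the right and rows downward; lengths in m; the calibration is good to about 2 mm. A picture is of the moment at which its call begins: read the wrist's pose just before it. calibration takes no time and is no camera call.
- ticket.close_job(): hands the job in; it is judged then, once.
Trained networks look in the newest picture that a camera, given by its name, has taken for a name from the list of things; names that differ only in an ending like _2 or _b are one class to them, and where a whole thing is asked for, a point or a joint stands for the part that bears it (a point fixed in the world has none). Each returns a list of dicts, best first, with "p" (0 to 1); they miss things now and then, are a little off and sometimes report something else, mostly with a low value. They report only what shows in the picture. A call takes as long as a camera call.
- cams.spot_in(camera, query): "box" ([centre column, centre row, width, height] as shares, 0 to 1, of the picture: columns of its width, rows of its height, round what is visible of it).
- cams.outline_of(camera, query): "mask" (384x512 bool, what is visible of it) and "box" ([centre column, centre row, width, height] as shares, 0 to 1, of the picture: columns of its width, rows of its height, round what is visible of it).
- cams.mark_of(camera, query): "location" ([column, row] as shares, 0 to 1, of the picture: columns of its width, rows of its height: a listed point, or the origin of a listed thing).
The state is a dict: "time_s": time; "q": joint angles; "qvel": joint speeds; "joint_efforts": joint torques, N m; "position": TCP position; "tool_rot": TCP orientation; "ft_force": force on the tool from outside, world axes, zero at the start; "wrist_torque": the same for the moment, N m; "grip_width": finger opening in m; "gripper_force": force on a finger pad.
Only numpy, scipy, OpenCV 4.12 (cv2) and the standard library are available. Lean on these libraries where they do the work, as an engineer would, in place of code of your own. Each camera call takes 0.05 s, during which the arm holds its last target. There are 200 camera calls.

## Working session

There is one attempt and no reset: what is moved stays moved. The work goes in short steps, Python scripts to look and compute and a tool call to move; the robot and the scene stay as the last step left them, time stands still between calls to the robot, and variables do not carry over. Pictures are saved under pics/ and viewed, at most 10 in all, crops included, and the job is handed in when it is done.

Besides the shell and the picture viewer there is one more tool, called after "Emit:" as name(argument=value, ...) on one line, values as JSON. move_arm: Moves the arm, as the interface text tells. Its arguments: {"type":"object","properties":{"jaw":{"type":"array","items":{"type":"number"}},"dp":{"type":"array","items":{"type":"array","items":{"type":"number"}}},"turn":{"type":"array","items":{"type":"array","items":{"type":"number"}}},"force":{"type":"number"}},"required":["jaw","dp","turn"]}

```bash
mkdir -p pics; ls; cat > h.py <<'E'
import numpy as np, cv2
from rig import observe, cams, ticket
def K(c):
    f=192/np.tan(np.radians(c["vertical_fov"])/2); return f
def c2w(name,c,s=None):
    if "view" in c: return np.linalg.inv(np.array(c["view"]))
    T=np.eye(4);T[:3,:3]=np.array(s["tool_rot"]);T[:3,3]=s["position"]
    return T@np.array(c["tool_from_camera"])
def ray(name,u,v,s=None):
    c=cams.calibration(name);f=K(c)
    p=np.array([(u-c["cx"])/f,(v-c["cy"])/f]);q=p.copy()
    for _ in range(20): q=p/(1+c["k1"]*(q@q))
    M=c2w(name,c,s);return M[:3,3],M[:3,:3]@np.array([q[0],-q[1],-1])
def pt(name,u,v,d,s=None):
    o,r=ray(name,u,v,s);return o+d*r
def atz(name,u,v,z,s=None):
    o,r=ray(name,u,v,s);return o+r*(z-o[2])/r[2]
def tri(rays):
    A=np.zeros((3,3));b=np.zeros(3)
    for o,r in rays:
        r=r/np.linalg.norm(r);P=np.eye(3)-np.outer(r,r);A+=P;b+=P@o
    x=np.linalg.solve(A,b)
    return x,[np.linalg.norm((np.eye(3)-np.outer(r,r)/(r@r))@(x-o)) for o,r in rays]
def cloud(name,depth,s=None):
    c=cams.calibration(name);f=K(c);v,u=np.mgrid[0:384,0:512]
    p=np.stack([(u-c["cx"])/f,(v-c["cy"])/f],-1);q=p.copy()
    for _ in range(20): q=p/(1+c["k1"]*(q**2).sum(-1,keepdims=True))
    M=c2w(name,c,s)
    d=np.stack([q[...,0],-q[...,1],-np.ones_like(q[...,0])],-1)*depth[...,None]
    return d@M[:3,:3].T+M[:3,3]
E
python3 - <<'E'
from h import *
np.set_printoptions(precision=4,suppress=True)
ims=[]
for n in("top","side"):
    im,d=cams.get_image(n);np.savez(f"{n}.npz",im=im,d=d);ims.append(im)
    P=cloud(n,d)
    for q in("watch","watch_crown","bar_seat","carriage_handle","knob_grip","round_watch","stand"):
        for r in cams.mark_of(n,q)[:2]:
            u,v=r["location"][0]*512,r["location"][1]*384
            print(n,q,round(r["p"],2),int(u),int(v),P[min(int(v),383),min(int(u),511)])
cv2.imwrite("pics/a.png",cv2.cvtColor(ims[0],cv2.COLOR_RGB2BGR));cv2.imwrite("pics/b.png",cv2.cvtColor(ims[1],cv2.COLOR_RGB2BGR))
print(observe())
E
```

```text
pics
top watch 0.61 186 232 [0.4554 0.1924 0.078 ]
top watch_crown 0.52 186 231 [0.4582 0.1916 0.0814]
top bar_seat 0.87 268 175 [ 0.6011 -0.0831  0.1342]
top carriage_handle 0.63 319 166 [ 0.6029 -0.2372  0.1779]
top carriage_handle 0.19 188 232 [0.4543 0.1852 0.0827]
top knob_grip 0.78 306 217 [ 0.4595 -0.1857  0.1265]
top round_watch 0.68 163 193 [ 0.6072  0.2801 -0.0036]
top stand 0.79 284 184 [ 0.5931 -0.1399  0.0165]
side watch 0.83 249 287 [0.4649 0.2041 0.004 ]
side watch 0.46 186 295 [0.6025 0.291  0.0009]
side bar_seat 0.95 245 182 [ 0.5971 -0.0726  0.1337]
side carriage_handle 0.78 265 145 [ 0.5983 -0.2386  0.1815]
side knob_grip 0.79 300 181 [ 0.4552 -0.1777  0.1113]
side round_watch 0.63 186 291 [0.6089 0.2799 0.0022]
side stand 0.69 278 264 [0.4261 0.0929 0.0031]
side stand 0.61 255 208 [ 0.5819 -0.114   0.0146]
{'time_s': 0.8, 'q': array([-86.5328,  21.8065,  74.3355,  -0.0003,  83.8572, -12.3334]), 'qvel': array([ 0.0095,  0.0169,  0.002 , -0.0479,  0.033 , -0.0028]), 'joint_efforts': array([ -0.001 , -44.8308, -23.1452,  -0.0002,   0.0006,  -0.    ]), 'position': array([ 0.1498, -0.5292,  0.1935]), 'tool_rot': array([[ 0.9622,  0.2723, -0.    ],
       [ 0.2723, -0.9622, -0.    ],
       [-0.    ,  0.    , -1.    ]]), 'ft_force': array([ 0.4105,  0.242 , -0.855 ]), 'wrist_torque': array([ 0.0333, -0.0062,  0.0172]), 'gripper_force': 0.0, 'grip_width': 0.08510840792448753}
```

View pics/a.png

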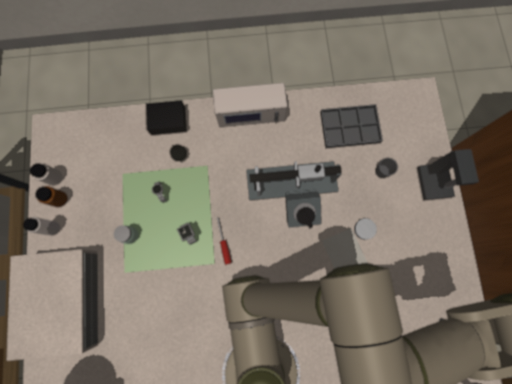

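View pics/b.png

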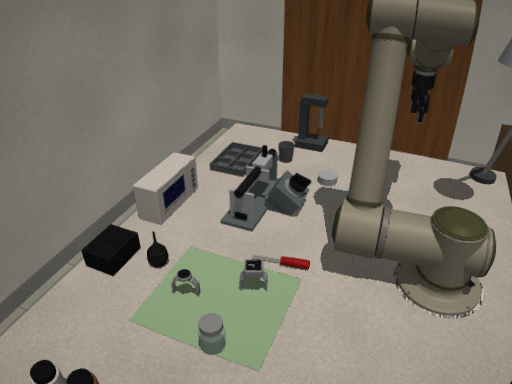

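The top view shows the watch on the mat at about (187,232), the round watch at (160,190), the stand at (290,180), and the knob at (306,215). The side view agrees, and the stop is at the far end of the bar. Next I'll get the yaws.

```bash
cat >> h.py <<'E'
from scipy.spatial.transform import Rotation as Ro
def plan(pos,R,n=None,s=None,vmax=3.8,start=None):
    """rows from measured pose (or start) to pos,R in tool axes"""
    if start is None:
        s=s or observe();start=(np.array(s["position"]),np.array(s["tool_rot"]))
    p,A=start;w=Ro.from_matrix(A.T@R).as_rotvec()
    L=np.linalg.norm(pos-p)*100;k=max(int(np.ceil(L/vmax)),int(np.ceil(np.linalg.norm(w)/.11)),1)
    n=n or k;dp=[]
    for i in range(n):
        t=A@Ro.from_rotvec(w*i/n).as_matrix();dp.append((t.T@((np.array(pos)-p)*100/n)).round(2).tolist())
    print("n",n,"dp",dp,"turn each",(w/n).round(4).tolist())
def down(yaw): # tool x at yaw from world x, z down
    a=np.radians(yaw);return np.array([[np.cos(a),np.sin(a),0],[np.sin(a),-np.cos(a),0],[0,0,-1.]])
E
python3 - <<'E'
from h import *
np.set_printoptions(precision=4,suppress=True)
for n in("top","side"):
    z=np.load(n+".npz");P=cloud(n,z["d"]);X=P.reshape(-1,3)
    m=(abs(X[:,0]-.456)<.06)&(abs(X[:,1]-.19)<.06)&(X[:,2]>.05)&(X[:,2]<.1)
    Y=X[m];print(n,"watch",len(Y),Y.mean(0),Y[:,2].max(),cv2.minAreaRect(Y[:,:2].astype(np.float32)))
    T=Y[Y[:,2]>.068];print(" top",len(T),T.mean(0),cv2.minAreaRect(T[:,:2].astype(np.float32)))
    m=(abs(X[:,0]-.60)<.03)&(X[:,1]>-.13)&(X[:,1]<-.03)&(X[:,2]>.12)&(X[:,2]<.15)
    Y=X[m];c=np.polyfit(Y[:,1],Y[:,0],1);print(n,"bar",len(Y),c,np.degrees(np.arctan(c[0])),Y.mean(0))
    m=(abs(X[:,0]-.60)<.05)&(X[:,1]>-.4)&(X[:,1]<0.05)&(X[:,2]>.1)
    Y=X[m];print(cv2.minAreaRect(Y[:,:2].astype(np.float32)),Y.min(0),Y.max(0))
plan(np.array([.15,-.529,.30]),down(15.8))
plan(np.array([.40,.17,.30]),down(15.8),start=(np.array([.15,-.529,.30]),down(15.8)))
c=cams.calibration("wrist");print(c)
E
```

```text
top watch 227 [0.4545 0.1949 0.0762] 0.08385074036929296 ((0.4553198516368866, 0.19630037248134613), (0.04874035343527794, 0.04490192234516144), 21.558889389038086)
 top 211 [0.4559 0.1955 0.0776] ((0.4564714729785919, 0.19668395817279816), (0.04617873579263687, 0.0449235662817955), 20.48473358154297)
top bar 281 [0.0028 0.5974] 0.1592724210792876 [ 0.5972 -0.08    0.1307]
((0.5981400012969971, -0.16821637749671936), (0.07745611667633057, 0.28998836874961853), 0.09031537920236588) [ 0.5592 -0.3132  0.1007] [ 0.6367 -0.0232  0.1862]
side watch 333 [0.453  0.2024 0.075 ] 0.08378997482316564 ((0.4553811550140381, 0.196819469332695), (0.04826431721448898, 0.04760728031396866), 22.139081954956055)
 top 269 [0.4541 0.2007 0.0786] ((0.4548959732055664, 0.1967664361000061), (0.04283323138952255, 0.04767335206270218), 23.767004013061523)
side bar 173 [0.0007 0.5922] 0.03998067426238453 [ 0.5922 -0.0791  0.1305]
((0.5973737835884094, -0.16480015218257904), (0.0786031112074852, 0.2935471534729004), 0.6243408918380737) [ 0.5568 -0.3116  0.1002] [ 0.6368 -0.0181  0.1815]
n 3 dp [[0.01, -0.0, -3.55], [0.01, -0.0, -3.55], [0.01, -0.0, -3.55]] turn each [0.0, 0.0, 0.0]
n 20 dp [[2.15, -3.02, 0.0], [2.15, -3.02, 0.0], [2.15, -3.02, 0.0], [2.15, -3.02, 0.0], [2.15, -3.02, 0.0], [2.15, -3.02, 0.0], [2.15, -3.02, 0.0], [2.15, -3.02, 0.0], [2.15, -3.02, 0.0], [2.15, -3.02, 0.0], [2.15, -3.02, 0.0], [2.15, -3.02, 0.0], [2.15, -3.02, 0.0], [2.15, -3.02, 0.0], [2.15, -3.02, 0.0], [2.15, -3.02, 0.0], [2.15, -3.02, 0.0], [2.15, -3.02, 0.0], [2.15, -3.02, 0.0], [2.15, -3.02, 0.0]] turn each [0.0, 0.0, 0.0]
{'vertical_fov': 69.83768927388776, 'cx': 254.67557901747446, 'cy': 186.94655203088652, 'k1': -0.014726748473235308, 'tool_from_camera': array([[ 0.    ,  0.9636,  0.2674,  0.067 ],
       [ 1.    ,  0.    , -0.0001,  0.0013],
       [-0.0001,  0.2674, -0.9636, -0.1807],
       [ 0.    ,  0.    ,  0.    ,  1.    ]])}
```

Emit:
move_arm(jaw=[8.5, 8.5, 8.5, 8.5, 8.5, 8.5, 8.5, 8.5, 8.5, 8.5, 8.5, 8.5], dp=[[0, 0, -3.5], [0, 0, -3.5], [0, 0, -3.5], [2.46, -3.07, 0], [2.46, -3.07, 0], [2.46, -3.07, 0], [2.46, -3.07, 0], [2.46, -3.07, 0], [2.46, -3.07, 0], [2.46, -3.07, 0], [2.46, -3.07, 0], [2.46, -3.07, 0]], turn=[[0, 0, 0], [0, 0, 0], [0, 0, 0], [0, 0, 0], [0, 0, 0], [0, 0, 0], [0, 0, 0], [0, 0, 0], [0, 0, 0], [0, 0, 0], [0, 0, 0], [0, 0, 0]])

```text
time_s: 1.8
position: [0.2877, -0.2012, 0.2987]
tool_rot: [[0.962, 0.272, 0.0], [0.272, -0.962, -0.001], [0.0, 0.001, -1.0]]
ft_force: [0.7, -0.6, -0.2]
grip_width: 0.0849
gripper_force: 0.0
```

Emit:
move_arm(jaw=[8.5, 8.5, 8.5, 8.5, 8.5, 8.5, 8.5, 8.5, 8.5, 8.5, 8.5, 8.5], dp=[[2.46, -3.07, 0], [2.46, -3.07, 0], [2.46, -3.07, 0], [2.46, -3.07, 0], [2.46, -3.07, 0], [2.46, -3.07, 1.33], [2.46, -3.07, 1.33], [2.46, -3.07, 1.33], [2.46, -3.07, 1.33], [2.46, -3.07, 1.33], [2.46, -3.07, 1.33], [0, 0, 0]], turn=[[0, 0, 0], [0, 0, 0], [0, 0, 0], [0, 0, 0], [0, 0, 0], [0, 0, 0], [0, 0, 0], [0, 0, 0], [0, 0, 0], [0, 0, 0], [0, 0, 0], [0, 0, -0.107]])

```text
time_s: 2.8
position: [0.4562, 0.2003, 0.2156]
tool_rot: [[0.927, 0.375, -0.004], [0.375, -0.927, 0.001], [-0.004, -0.002, -1.0]]
ft_force: [-1.5, -0.2, -1.0]
grip_width: 0.085
gripper_force: 0.0
```

```bash
python3 - <<'E'
from h import *
np.set_printoptions(precision=4,suppress=True)
s=observe();im,d=cams.get_image("wrist");np.savez("w1.npz",im=im,d=d,p=s["position"],R=s["tool_rot"])
print(s["time_s"],s["position"],s["q"],np.abs(s["qvel"]).max(),s["tool_rot"][:,0])
P=cloud("wrist",d,s)
for q in("watch","watch_crown"):
    for r in cams.mark_of("wrist",q)[:1]:
        u,v=r["location"][0]*512,r["location"][1]*384;print(q,r["p"],u,v,P[int(v),int(u)])
X=P.reshape(-1,3);m=(abs(X[:,0]-.456)<.06)&(abs(X[:,1]-.19)<.06)&(X[:,2]>.045)&(X[:,2]<.1)
for lo,hi in((.072,.085),(.045,.058)):
    T=X[m&(X[:,2]>lo)&(X[:,2]<hi)];print(len(T),T.mean(0),cv2.minAreaRect(T[:,:2].astype(np.float32)))
cv2.imwrite("pics/w1.png",cv2.cvtColor(im,cv2.COLOR_RGB2BGR))
E
```

```text
2.8 [0.4562 0.2003 0.2156] [10.0109 15.7721 79.7214  0.083  84.7431 77.962 ] 90.46595715176632 [ 0.9269  0.3753 -0.0037]
watch 0.55 258.2016 156.5952 [0.4725 0.2017 0.0789]
watch_crown 0.62 257.792 167.88479999999998 [0.4596 0.1977 0.077 ]
1404 [0.4577 0.1956 0.0784] ((0.45702770352363586, 0.19498658180236816), (0.045699022710323334, 0.043595895171165466), 21.216808319091797)
124 [0.4804 0.2045 0.0491] ((0.4814867377281189, 0.20508360862731934), (0.008011749014258385, 0.025346199050545692), 22.165571212768555)
```

View pics/w1.png

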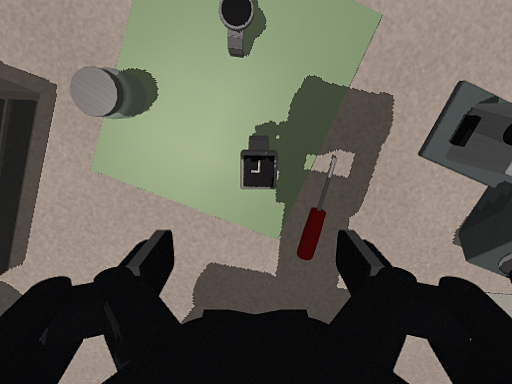

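The wrist view shows the watch case at (258,170) with its band running along image vertical (tool x), so the current yaw is right. The screwdriver, at (320,210), is clear.

Emit:
move_arm(jaw=[7, 7, 7, 7], dp=[[0, 0, 3.5], [0, 0, 3.5], [0, 0, 2.5], [0, 0, 0]], turn=[[0, 0, 0], [0, 0, 0], [0, 0, 0], [0, 0, 0]])

```text
time_s: 3.28
position: [0.4536, 0.194, 0.1205]
tool_rot: [[0.929, 0.369, -0.007], [0.369, -0.929, -0.001], [-0.007, -0.001, -1.0]]
ft_force: [-1.1, -0.5, -0.9]
grip_width: 0.0701
gripper_force: 0.0
```

```bash
python3 - <<'E'
from h import *
np.set_printoptions(precision=4,suppress=True)
s=observe();im,d=cams.get_image("wrist")
print(s["time_s"],s["position"],np.abs(s["qvel"]).max(),s["tool_rot"][:,0])
X=cloud("wrist",d,s).reshape(-1,3);m=(abs(X[:,0]-.456)<.06)&(abs(X[:,1]-.195)<.06)&(X[:,2]>.072)&(X[:,2]<.085)
T=X[m];r=cv2.minAreaRect(T[:,:2].astype(np.float32));print(len(T),T.mean(0),r)
plan(np.array([.457,.195,.061]),down(21.5))
E
```

```text
3.2833 [0.4536 0.194  0.1205] 6.635755224856733 [ 0.9292  0.3695 -0.0071]
2695 [0.4582 0.1956 0.0784] ((0.45666614174842834, 0.19502732157707214), (0.04638843238353729, 0.0441039577126503), 21.27910804748535)
n 2 dp [[0.11, 0.01, 3.11], [0.1, 0.01, 3.11]] turn each [-0.0003, 0.0016, 0.002]
```

Emit:
move_arm(jaw=[7, 7, 7, 7, 3.8, 3.8, 3.8, 3.8, 3.8], dp=[[0.3, 0, 2.5], [0, 0, 2.5], [0, 0, 0.9], [0, 0, 0], [0, 0, 0], [0, 0, 0], [0, 0, 0], [0, 0, 0], [0, 0, 0]], turn=[[0, 0.004, 0.004], [0, 0, 0], [0, 0, 0], [0, 0, 0], [0, 0, 0], [0, 0, 0], [0, 0, 0], [0, 0, 0], [0, 0, 0]], force=40)

```text
time_s: 4.08
position: [0.4592, 0.1968, 0.0654]
tool_rot: [[0.929, 0.37, 0.005], [0.37, -0.929, 0.002], [0.005, 0.0, -1.0]]
ft_force: [-0.4, -0.4, -0.0]
grip_width: 0.0381
gripper_force: 0.0
```

```bash
python3 - <<'E'
from h import *
s=observe();im,d=cams.get_image("wrist");i2,_=cams.get_image("side")
print(s["time_s"],s["position"],s["grip_width"],s["gripper_force"])
X=cloud("wrist",d,s).reshape(-1,3);m=(abs(X[:,0]-.456)<.06)&(abs(X[:,1]-.195)<.06)&(X[:,2]>.072)&(X[:,2]<.085)
T=X[m];print(len(T),T.mean(0),cv2.minAreaRect(T[:,:2].astype(np.float32)))
c=cv2.resize(i2[220:320,200:310],(422,384),interpolation=cv2.INTER_CUBIC)
o=np.hstack([im[:, 60:438],c]);cv2.imwrite("pics/w2.png",cv2.cvtColor(o,cv2.COLOR_RGB2BGR));print(o.shape)
E
```

```text
4.0833 [0.45918276 0.19680451 0.06540955] 0.038055801220864195 0.0
4336 [0.45852163 0.19568931 0.07841364] ((0.4567135274410248, 0.19492915272712708), (0.04629061743617058, 0.04407298192381859), 21.564355850219727)
(384, 800, 3)
```

View pics/w2.png

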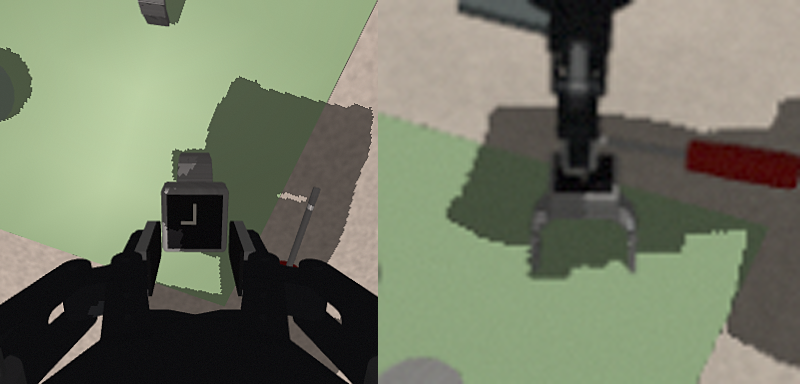

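The wrist view shows the case at (194,215) between the fingers, which still have a gap on both sides. They haven't touched yet, so I'll close further.

Emit:
move_arm(jaw=[2.5, 2.5, 2.5, 2.5], dp=[[-0.15, 0.1, 0.3], [0, 0, 0], [0, 0, 0], [0, 0, 0]], turn=[[0, 0, 0], [0, 0, 0], [0, 0, 0], [0, 0, 0]], force=40)

```text
time_s: 4.52
position: [0.4578, 0.1952, 0.0616]
tool_rot: [[0.929, 0.37, 0.003], [0.37, -0.929, 0.001], [0.004, -0.0, -1.0]]
ft_force: [-0.3, 0.4, 0.3]
grip_width: 0.0253
gripper_force: 0.0
```

```bash
python3 - <<'E'
from h import *
s=observe();im,d=cams.get_image("wrist")
print(s["time_s"],s["position"],s["grip_width"],s["gripper_force"],s["ft_force"])
P=cloud("wrist",d,s);X=P.reshape(-1,3);m=(abs(X[:,0]-.456)<.06)&(abs(X[:,1]-.195)<.06)&(X[:,2]>.072)&(X[:,2]<.085)
T=X[m];print(len(T),T.mean(0),cv2.minAreaRect(T[:,:2].astype(np.float32)))
t=(P-s["position"])@s["tool_rot"]
for v in (190,200,210,220,230,240,250):print(v,[(u,(t[v,u]*1000).round().astype(int).tolist()) for u in range(195,320,8)])
E
```

```text
4.5167 [0.4578265  0.19522761 0.06163708] 0.025324381423685764 0.0 [-0.2515416   0.39248184  0.25566091]
3825 [0.46090098 0.19606451 0.07844247] ((0.45704782009124756, 0.1949847936630249), (0.04559199884533882, 0.043969620019197464), 21.711475372314453)
190 [(195, [-3, -53, 61]), (203, [-3, -46, 61]), (211, [-3, -39, 61]), (219, [19, -21, -15]), (227, [19, -16, -16]), (235, [19, -11, -17]), (243, [19, -6, -16]), (251, [19, -1, -17]), (259, [19, 4, -16]), (267, [19, 9, -16]), (275, [19, 14, -15]), (283, [19, 19, -17]), (291, [-3, 34, 61]), (299, [-3, 42, 59]), (307, [-3, 49, 61]), (315, [-3, 56, 60])]
200 [(195, [-12, -54, 60]), (203, [-12, -46, 60]), (211, [-13, -39, 62]), (219, [12, -21, -14]), (227, [13, -16, -17]), (235, [13, -11, -17]), (243, [13, -6, -17]), (251, [13, -1, -17]), (259, [13, 4, -18]), (267, [13, 9, -18]), (275, [13, 14, -17]), (283, [13, 19, -17]), (291, [-12, 35, 60]), (299, [-12, 42, 60]), (307, [-13, 50, 61]), (315, [-13, 57, 61])]
210 [(195, [-23, -55, 62]), (203, [-22, -47, 61]), (211, [-22, -40, 61]), (219, [5, -22, -14]), (227, [7, -16, -18]), (235, [6, -11
[... 964 characters left out ...]
 (203, [7, -24, -60]), (211, [7, -20, -60]), (219, [11, -15, -68]), (227, [10, -11, -66]), (235, [-14, -12, -17]), (243, [-14, -6, -17]), (251, [-14, -1, -18]), (259, [-15, 4, -17]), (267, [-14, 9, -17]), (275, [-15, 15, -17]), (283, [10, 14, -67]), (291, [11, 18, -67]), (299, [6, 23, -58]), (307, [6, 27, -59]), (315, [-54, 60, 62])]
250 [(195, [-64, -57, 61]), (203, [13, -20, -81]), (211, [12, -17, -79]), (219, [10, -14, -75]), (227, [6, -11, -67]), (235, [-22, -12, -16]), (243, [-22, -7, -16]), (251, [-22, -1, -16]), (259, [-22, 4, -17]), (267, [-22, 9, -16]), (275, [-22, 15, -16]), (283, [8, 14, -72]), (291, [10, 16, -76]), (299, [12, 19, -78]), (307, [13, 22, -81]), (315, [-64, 60, 61])]
```

```bash
python3 - <<'E'
from h import *
s=observe();im,d=cams.get_image("wrist")
t=(cloud("wrist",d,s)-s["position"])@s["tool_rot"]*1000
w=np.load("w1.npz");t1=(cloud("wrist",w["d"],dict(position=w["p"],tool_rot=w["R"]))-w["p"])@w["R"]*1000
for T in(t1,t):
    m=(abs(T[...,1])<60)&(T[...,2]<-24)&(T[...,2]>-110)&(w["d"]>0)
    for sg in(-1,1):
        F=T[m&(T[...,1]*sg>0)];F=F[np.argsort(-F[:,2])];print(len(F),F[:8:1].round(1).tolist())
        for a,b in((-60,-50),(-50,-40)):
            G=F[(F[:,2]>a)&(F[:,2]<b)]
            if len(G):print(a,b,G[:,0].min(),G[:,0].max(),abs(G[:,1]).min(),abs(G[:,1]).max())
print((d==0).sum(), [ (v,u) for v,u in zip(*np.where(d==0))][:5])
E
```

```text
5164 [[3.9, -41.6, -50.7], [-3.5, -41.6, -50.8], [-3.9, -41.6, -51.0], [3.0, -41.6, -51.1], [7.0, -41.7, -51.1], [1.4, -41.6, -51.3], [7.6, -41.6, -51.3], [-6.1, -41.7, -51.3]]
-60 -50 -11.55693906971547 10.766019602523805 41.10421833643048 53.42405062966948
4651 [[-3.0, 43.9, -50.5], [-3.9, 43.8, -51.1], [2.4, 43.8, -51.1], [-1.6, 44.1, -51.1], [4.2, 43.6, -51.2], [-4.3, 43.8, -51.3], [0.9, 43.8, -51.5], [-6.6, 43.9, -51.5]]
-60 -50 -11.457398468056594 10.923437586747285 43.17261935250803 56.18043504266183
7546 [[6.5, -11.4, -38.3], [6.1, -11.4, -38.7], [7.4, -11.4, -39.0], [3.9, -11.4, -39.2], [5.7, -11.4, -39.3], [2.8, -11.4, -39.4], [4.6, -11.4, -39.5], [3.4, -11.4, -39.5]]
-60 -50 -11.416046986632297 11.198243934971897 11.240014400655221 25.046116376133618
-50 -40 -11.278623304319465 10.827088075207758 11.266435422283433 24.528292156713935
7527 [[5.7, 13.7, -37.7], [7.1, 13.6, -38.3], [4.9, 13.6, -38.9], [7.0, 13.6, -39.4], [2.2, 13.7, -39.4], [1.0, 13.7, -39.4], [4.6, 13.6, -39.4], [5.8, 13.6, -39.5]]
-60 -50 -11.572113279660297 11.044141140556432 13.52067253991219 27.297228756558265
-50 -40 -11.361545019868544 10.931781504924952 13.469834593350114 26.314968138101253
871 [(np.int64(0), np.int64(206)), (np.int64(0), np.int64(458)), (np.int64(1), np.int64(485)), (np.int64(2), np.int64(89)), (np.int64(2), np.int64(171))]
```

Important finding: the fingers really end about 38 mm (shut) to 51 mm (open) behind the reported TCP, so they closed in the air above the case. I'll open, descend with that offset, and check.

Emit:
move_arm(jaw=[6, 6, 6, 6, 6, 6, 6], dp=[[-0.08, -0.12, 0], [0, 0, 0], [0, 0, 0], [0, 0, 1.5], [0, 0, 1.5], [0, 0, 0.8], [0, 0, 0]], turn=[[0, 0, 0], [0, 0, 0], [0, 0, 0], [0, 0, 0], [0, 0, 0], [0, 0, 0], [0, 0, 0]])

```text
time_s: 5.2
position: [0.4559, 0.196, 0.0224]
tool_rot: [[0.929, 0.37, 0.001], [0.37, -0.929, 0.001], [0.001, -0.001, -1.0]]
ft_force: [0.5, -0.2, -0.2]
grip_width: 0.0603
gripper_force: 0.0
```

```bash
python3 - <<'E'
from h import *
s=observe();im,d=cams.get_image("wrist")
print(s["time_s"],s["position"],s["grip_width"],s["ft_force"])
P=cloud("wrist",d,s);t=(P-s["position"])@s["tool_rot"]*1000
m=(abs(t[...,1])<50)&(abs(t[...,1])>26)&(t[...,2]<-24)&(t[...,2]>-110)
for sg in(-1,1):
    F=t[m&(t[...,1]*sg>0)];F=F[np.argsort(-F[:,2])];print(len(F),F[:4].round(1).tolist(),abs(F[:,1]).min())
E
```

```text
5.2 [0.45593446 0.19596565 0.02236294] 0.060279349944024896 [ 0.46773948 -0.20283423 -0.15292109]
4752 [[4.6, -29.2, -42.1], [5.3, -29.1, -42.5], [-6.9, -29.1, -43.2], [2.2, -29.1, -43.3]] 26.054351556110444
3821 [[5.9, 31.3, -42.5], [-4.0, 31.2, -42.9], [-7.1, 31.4, -43.0], [-7.6, 31.4, -43.1]] 26.0039920768253
```

Emit:
move_arm(jaw=[3.5, 3.5, 3.5, 3.5, 3.5], dp=[[0, 0, 0], [0, 0, 0], [0, 0, 0], [0, 0, 0], [0, 0, 0]], turn=[[0, 0, 0], [0, 0, 0], [0, 0, 0], [0, 0, 0], [0, 0, 0]], force=40)

```text
time_s: 5.67
position: [0.4574, 0.1963, 0.0246]
tool_rot: [[0.929, 0.37, 0.005], [0.37, -0.929, 0.002], [0.006, 0.0, -1.0]]
ft_force: [-0.8, 1.1, 6.2]
grip_width: 0.0433
gripper_force: 41.6
```

Gripped at 43 mm. I'll lift and carry it to above the bar.

```bash
python3 - <<'E'
from h import *
s=observe()
p=np.array(s["position"]);q=p+[0,0,.15]
plan(q,down(21.6),start=(p,down(21.6)))
plan(np.array([.597,-.08,.21]),down(0),start=(q,down(21.6)))
E
```

```text
n 4 dp [[0.0, 0.0, -3.75], [0.0, 0.0, -3.75], [0.0, 0.0, -3.75], [0.0, 0.0, -3.75]] turn each [0.0, 0.0, 0.0]
n 9 dp [[0.31, 3.43, -0.39], [0.46, 3.41, -0.39], [0.6, 3.39, -0.39], [0.74, 3.36, -0.39], [0.88, 3.33, -0.39], [1.02, 3.29, -0.39], [1.15, 3.24, -0.39], [1.29, 3.19, -0.39], [1.42, 3.13, -0.39]] turn each [0.0, 0.0, 0.0419]
```

Emit:
move_arm(jaw=[3.5, 3.5, 3.5, 3.5, 3.5], dp=[[0, 0, -1], [0, 0, -3], [0, 0, -3.8], [0, 0, -3.8], [0, 0, -3.4]], turn=[[0, 0, 0], [0, 0, 0], [0, 0, 0], [0, 0, 0], [0, 0, 0]])

```text
time_s: 6.08
position: [0.4559, 0.1959, 0.176]
tool_rot: [[0.929, 0.37, 0.004], [0.37, -0.929, 0.002], [0.005, 0.0, -1.0]]
ft_force: [1.0, -0.3, -1.5]
grip_width: 0.0431
gripper_force: 41.6
```

Emit:
move_arm(jaw=[3.5, 3.5, 3.5, 3.5, 3.5, 3.5, 3.5, 3.5, 3.5, 3.5, 3.5], dp=[[0.3, 3.4, -0.4], [0.5, 3.4, -0.4], [0.6, 3.4, -0.4], [0.7, 3.4, -0.4], [0.9, 3.3, -0.4], [1, 3.3, -0.4], [1.2, 3.2, -0.4], [1.3, 3.2, -0.4], [1.4, 3.1, -0.4], [0, 0, 0], [0, 0, 0]], turn=[[0, 0, 0.042], [0, 0, 0.042], [0, 0, 0.042], [0, 0, 0.042], [0, 0, 0.042], [0, 0, 0.042], [0, 0, 0.042], [0, 0, 0.042], [0, 0, 0.042], [0, 0, 0], [0, 0, 0]])

```text
time_s: 7.0
position: [0.5965, -0.081, 0.2091]
tool_rot: [[1.0, -0.001, 0.003], [-0.001, -1.0, 0.002], [0.003, -0.002, -1.0]]
ft_force: [-1.1, 0.1, -1.7]
grip_width: 0.043
gripper_force: 41.6
```

```bash
python3 - <<'E'
from h import *
np.set_printoptions(precision=4,suppress=True)
s=observe();im,d=cams.get_image("wrist");np.savez("w3.npz",im=im,d=d,p=s["position"],R=s["tool_rot"])
print(s["time_s"],s["position"],s["q"],s["grip_width"],s["gripper_force"],s["ft_force"],s["tool_rot"])
P=cloud("wrist",d,s);X=P.reshape(-1,3);X=X[d.ravel()>0]
b=(abs(X[:,0]-.6)<.05)&(X[:,1]<.06)&(X[:,1]>-.36)
for z in np.arange(.095,.19,.01):
    T=X[b&(abs(X[:,2]-z)<.005)]
    if len(T)>5:print(z.round(3),len(T),T.min(0),T.max(0))
for q in("bar_seat","knob_grip","watch_crown","carriage_handle"):
    for r in cams.mark_of("wrist",q)[:1]:
        u,v=r["location"][0]*512,r["location"][1]*384;print(q,r["p"],u,v,P[int(v),int(u)])
cv2.imwrite("pics/w3.png",cv2.cvtColor(im,cv2.COLOR_RGB2BGR))
E
```

```text
7.0 [ 0.5965 -0.081   0.2091] [-19.0683  26.525   64.0137   0.1508  89.3572  71.0112] 0.042963099584836885 41.6118586063385 [-1.1127  0.1002 -1.6896] [[ 1.     -0.0014  0.0026]
 [-0.0014 -1.      0.0019]
 [ 0.0026 -0.0019 -1.    ]]
0.095 228 [ 0.5609 -0.3118  0.09  ] [ 0.6398 -0.0471  0.1   ]
0.105 299 [ 0.5604 -0.3111  0.1001] [ 0.6395 -0.0463  0.11  ]
0.115 687 [ 0.5608 -0.3131  0.1101] [ 0.6398 -0.0446  0.1199]
0.125 1949 [ 0.5597 -0.3167  0.12  ] [ 0.6389 -0.0245  0.13  ]
0.135 3584 [ 0.5783 -0.3153  0.13  ] [ 0.6225 -0.0246  0.14  ]
0.145 3054 [ 0.5786 -0.2579  0.14  ] [ 0.6205 -0.1788  0.1499]
0.155 129 [ 0.5919 -0.2399  0.1501] [ 0.6077 -0.2259  0.1597]
0.165 164 [ 0.592  -0.2393  0.16  ] [ 0.6085 -0.2262  0.17  ]
0.175 346 [ 0.591  -0.2452  0.1701] [ 0.6087 -0.2264  0.18  ]
0.185 211 [ 0.5913 -0.2433  0.18  ] [ 0.6309 -0.0701  0.1881]
knob_grip 0.45 147.3024 267.91679999999997 [0.4333 0.0837 0.0165]
watch_crown 0.71 255.1808 229.01760000000002 [ 0.6071 -0.0827  0.2638]
carriage_handle 0.92 442.9824 196.49280000000002 [ 0.598  -0.2331  0.1798]
```

View pics/w3.png

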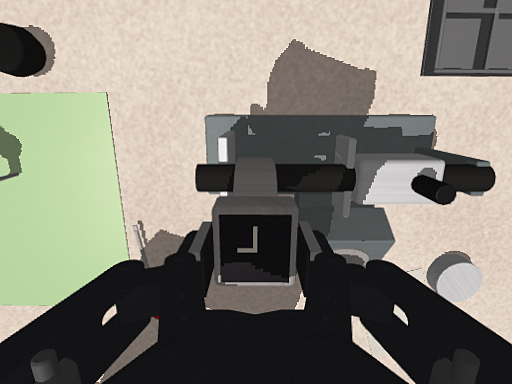

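The watch hangs upright in the gripper at (255,240), above the bar at row 178. The end plate is at column 223 and the stop plate at column 345. Now the exact plate faces.

```bash
python3 - <<'E'
from h import *
np.set_printoptions(precision=4,suppress=True)
for n in("w3","top"):
    w=np.load(n+".npz");d=w["d"]
    s=dict(position=w["p"],tool_rot=w["R"]) if n=="w3" else None
    P=cloud("wrist" if n=="w3" else n,d,s);X=P[d>0]
    for nm,z0,z1,y0,y1 in(("endplate",.102,.122,-.09,0),("stopplate",.115,.135,-.19,-.14),("sleeve",.138,.146,-.3,-.15)):
        b=(abs(abs(X[:,0]-.6)-.03)<.009) if nm!="sleeve" else abs(X[:,0]-.6)<.03
        T=X[b&(X[:,2]>z0)&(X[:,2]<z1)&(X[:,1]>y0)&(X[:,1]<y1)]
        if len(T):
            print(n,nm,len(T),np.percentile(T[:,1],[2,10,50,90,98]),T[:,2].mean())
            if nm=="sleeve":print(cv2.minAreaRect(T[:,:2].astype(np.float32)))
            for sg in(-1,1):print("  x side",sg,np.percentile(T[(T[:,0]-.6)*sg>0][:,1],[5,50,95]) if ((T[:,0]-.6)*sg>0).any() else 0)
E
```

```text
w3 endplate 205 [-0.0547 -0.0545 -0.0507 -0.0464 -0.0454] 0.11318629163042522
  x side -1 [-0.0546 -0.0545 -0.0475]
  x side 1 [-0.0546 -0.0506 -0.0457]
w3 stopplate 413 [-0.1782 -0.1772 -0.1726 -0.1708 -0.1706] 0.12587285546881855
  x side -1 [-0.1778 -0.1725 -0.1706]
  x side 1 [-0.1777 -0.1728 -0.1708]
w3 sleeve 3146 [-0.2541 -0.2439 -0.2113 -0.1843 -0.1797] 0.14194769441771649
((0.5997682809829712, -0.2181638479232788), (0.07947376370429993, 0.04260537400841713), 89.74070739746094)
  x side -1 [-0.2411 -0.2078 -0.181 ]
  x side 1 [-0.2528 -0.2145 -0.1818]
top endplate 34 [-0.0523 -0.0517 -0.0482 -0.0445 -0.0436] 0.11320008536914798
  x side -1 [-0.0522 -0.0485 -0.0444]
  x side 1 [-0.0516 -0.0479 -0.0442]
top stopplate 38 [-0.1861 -0.1776 -0.1725 -0.169  -0.1687] 0.12634224485238157
  x side -1 [-0.1852 -0.1736 -0.1688]
  x side 1 [-0.175  -0.1717 -0.169 ]
top sleeve 276 [-0.2555 -0.2494 -0.2121 -0.1846 -0.1782] 0.14164117948079843
((0.5985493659973145, -0.22564071416854858), (0.09783753007650375, 0.04337894916534424), 88.82054138183594)
  x side -1 [-0.2529 -0.2153 -0.1819]
  x side 1 [-0.2535 -0.2086 -0.1805]
```

Emit:
move_arm(jaw=[3.5, 3.5, 3.5, 3.5, 3.5, 3.5, 3.5], dp=[[0.41, -0.23, 0], [0, 0, 2], [0, 0, 2.5], [0, 0, 2.5], [0, 0, 2], [0, 0, 0.7], [0, 0, 0]], turn=[[0, 0, 0], [0, 0, 0], [0, 0, 0], [0, 0, 0], [0, 0, 0], [0, 0, 0], [0, 0, 0]])

```text
time_s: 7.83
position: [0.6003, -0.0764, 0.1114]
tool_rot: [[1.0, 0.001, 0.001], [0.001, -1.0, 0.003], [0.001, -0.003, -1.0]]
ft_force: [-0.9, 0.1, -1.3]
grip_width: 0.0431
gripper_force: 41.6
```

```bash
python3 - <<'E'
from h import *
np.set_printoptions(precision=4,suppress=True)
s=observe();im,d=cams.get_image("wrist");im2,d2=cams.get_image("side")
print(s["time_s"],s["position"],s["ft_force"],s["tool_rot"][:,0])
X=cloud("wrist",d,s)[d>0]
T=X[(abs(X[:,0]-.6)<.03)&(abs(X[:,1]+.08)<.03)&(abs(X[:,2]-.166)<.012)];print("case",len(T),T.mean(0),cv2.minAreaRect(T[:,:2].astype(np.float32)),T[:,2].std())
b=(abs(X[:,0]-.63)<.009);T=X[b&(X[:,2]>.1)&(X[:,2]<.122)&(X[:,1]>-.075)&(X[:,1]<0)];print("endplate",len(T),np.percentile(T[:,1],[5,50,95]) if len(T) else 0)
T=X[b&(X[:,2]>.115)&(X[:,2]<.135)&(X[:,1]<-.15)&(X[:,1]>-.19)];print("stop",np.percentile(T[:,1],[5,50,95]) if len(T) else 0)
c=cv2.resize(im2[110:230,190:320],(416,384),interpolation=cv2.INTER_CUBIC)
o=np.hstack([im[:,70:450],c]);cv2.imwrite("pics/w4.png",cv2.cvtColor(o,cv2.COLOR_RGB2BGR))
E
```

```text
7.8333 [ 0.6003 -0.0764  0.1114] [-0.8605  0.1373 -1.2549] [1.     0.0015 0.0007]
case 8114 [ 0.6035 -0.0783  0.1655] ((0.5999067425727844, -0.07994934916496277), (0.05999976024031639, 0.04655395448207855), 89.70497131347656) 0.0030400375543366393
endplate 587 [-0.0727 -0.0523 -0.0457]
stop [-0.1871 -0.1726 -0.1708]
```

View pics/w4.png

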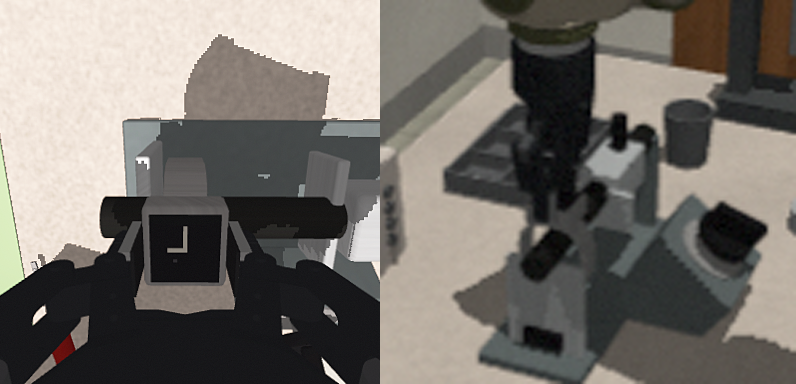

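The watch straddles the bar, with the case at about (185,250) and the arch seen from the side. Lowering slowly now.

Emit:
move_arm(jaw=[3.5, 3.5, 3.5, 3.5], dp=[[0, 0.15, 0.3], [0, 0, 0.2], [0, 0, 0.1], [0, 0, 0]], turn=[[0, 0, 0], [0, 0, 0], [0, 0, 0], [0, 0, 0]])

```text
time_s: 8.27
position: [0.6009, -0.0787, 0.107]
tool_rot: [[1.0, 0.001, 0.004], [0.001, -1.0, 0.001], [0.004, -0.001, -1.0]]
ft_force: [-1.1, -0.3, -1.5]
grip_width: 0.0429
gripper_force: 41.6
```

Emit:
move_arm(jaw=[3.5, 3.5, 3.5], dp=[[0, 0, 0.1], [0, 0, 0.1], [0, 0, 0]], turn=[[0, 0, 0], [0, 0, 0], [0, 0, 0]])

```text
time_s: 8.52
position: [0.6008, -0.0786, 0.1047]
tool_rot: [[1.0, 0.001, 0.004], [0.001, -1.0, 0.002], [0.004, -0.002, -1.0]]
ft_force: [-0.7, 0.8, -1.4]
grip_width: 0.0434
gripper_force: 41.6
```

Emit:
move_arm(jaw=[3.5, 3.5, 3.5], dp=[[0, 0, 0.1], [0, 0, 0], [0, 0, 0]], turn=[[0, 0, 0], [0, 0, 0], [0, 0, 0]])

```text
time_s: 8.77
position: [0.6009, -0.0787, 0.1038]
tool_rot: [[1.0, 0.001, 0.004], [0.001, -1.0, 0.002], [0.004, -0.002, -1.0]]
ft_force: [-1.1, -0.5, -2.2]
grip_width: 0.0428
gripper_force: 41.6
```

Emit:
move_arm(jaw=[3.5, 3.5, 3.5], dp=[[0, 0, 0.1], [0, 0, 0], [0, 0, 0]], turn=[[0, 0, 0], [0, 0, 0], [0, 0, 0]])

```text
time_s: 9.02
position: [0.601, -0.0787, 0.1036]
tool_rot: [[1.0, 0.001, 0.005], [0.001, -1.0, 0.001], [0.005, -0.001, -1.0]]
ft_force: [-1.9, 0.8, 5.1]
grip_width: 0.0429
gripper_force: 42.3
```

Contact is felt (+6 N). I'll release, lift, and look.

Emit:
move_arm(jaw=[5, 6, 6, 6, 6, 6, 6, 6], dp=[[0, 0, 0], [0, 0, 0], [0, 0, 0], [0, 0, -1], [0, 0, -2.5], [0, 0, -3], [0, 0, -2], [0, 0, 0]], turn=[[0, 0, 0], [0, 0, 0], [0, 0, 0], [0, 0, 0], [0, 0, 0], [0, 0, 0], [0, 0, 0], [0, 0, 0]])

```text
time_s: 9.68
position: [0.6023, -0.0793, 0.1933]
tool_rot: [[1.0, 0.001, 0.012], [0.001, -1.0, -0.001], [0.012, 0.001, -1.0]]
ft_force: [0.2, 0.5, 0.2]
grip_width: 0.0597
gripper_force: 0.0
```

Emit:
move_arm(jaw=[6, 6, 6, 6, 6, 6], dp=[[-1, 3, 0], [-1, 3.5, 0], [-1, 3.5, 0], [0, 0, 0], [0, 0, 0], [0, 0, 0]], turn=[[0, 0, 0], [0, 0, 0], [0, 0, 0], [0, 0, 0], [0, 0, 0], [0, 0, 0]])

```text
time_s: 10.18
position: [0.5706, -0.1785, 0.1875]
tool_rot: [[1.0, 0.001, 0.003], [0.001, -1.0, 0.002], [0.003, -0.002, -1.0]]
ft_force: [0.2, 0.4, -0.1]
grip_width: 0.0602
gripper_force: 0.0
```

```bash
python3 - <<'E'
from h import *
np.set_printoptions(precision=4,suppress=True)
s=observe();im,d=cams.get_image("wrist");np.savez("w5.npz",im=im,d=d,p=s["position"],R=s["tool_rot"])
print(s["time_s"],s["position"],s["ft_force"])
P=cloud("wrist",d,s);X=P[d>0]
T=X[(abs(X[:,0]-.6)<.03)&(abs(X[:,1]+.08)<.03)&(abs(X[:,2]-.156)<.008)];print("case",len(T),T.mean(0),cv2.minAreaRect(T[:,:2].astype(np.float32)) if len(T) else 0,T[:,2].std())
for q in("knob_grip","carriage_handle"):
    for r in cams.mark_of("wrist",q)[:1]:
        u,v=r["location"][0]*512,r["location"][1]*384;print(q,r["p"],u,v,P[int(v),int(u)])
for r in cams.outline_of("wrist","knob_grip")[:1]:
    print(r["p"],r["box"]);K_=P[r["mask"]&(d>0)];np.save("knobpts.npy",K_);print(K_.min(0),K_.max(0))
cv2.imwrite("pics/w5.png",cv2.cvtColor(im,cv2.COLOR_RGB2BGR))
E
```

```text
10.1833 [ 0.5706 -0.1785  0.1875] [ 0.2133  0.4355 -0.0656]
case 3277 [ 0.602  -0.0824  0.1572] ((0.6010462641716003, -0.08040213584899902), (0.04408055171370506, 0.04448468238115311), 89.80394744873047) 0.0017691382360068254
knob_grip 0.59 263.1168 292.6848 [ 0.4624 -0.1883  0.1298]
carriage_handle 0.72 333.1072 169.11360000000002 [ 0.5989 -0.2346  0.18  ]
0.59 [0.5164, 0.7297, 0.0992, 0.1406]
[ 0.3412 -0.2332 -0.001 ] [ 0.4947 -0.1566  0.1378]
```

View pics/w5.png

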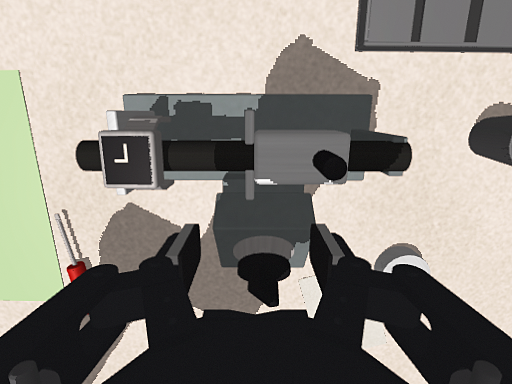

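The watch sits level on the bar at (130,158), with its top 157 mm high as expected. The stop's peg is at (330,165) and the knob at (264,265). Gripping the peg next.

Emit:
move_arm(jaw=[4.5, 4.5, 4.5, 4.5, 4.5, 4.5, 1, 1, 1, 1, 1], dp=[[1.4, 2.7, 0], [1.4, 2.8, 0], [0, 0, 0], [0, 0, 3], [0, 0, 3], [0, 0, 1.1], [0, 0, 0], [0, 0, 0], [0, 0, 0], [0, 0, 0], [0, 0, 0]], turn=[[0, 0, 0], [0, 0, 0], [0, 0, 0], [0, 0, 0], [0, 0, 0], [0, 0, 0], [0, 0, 0], [0, 0, 0], [0, 0, 0], [0, 0, 0], [0, 0, 0]], force=25)

```text
time_s: 11.3
position: [0.5995, -0.2334, 0.1175]
tool_rot: [[1.0, 0.001, 0.005], [0.001, -1.0, 0.001], [0.005, -0.001, -1.0]]
ft_force: [1.4, 2.0, -2.0]
grip_width: 0.0171
gripper_force: 25.7
```

Emit:
move_arm(jaw=[1, 1, 1, 1, 1, 1], dp=[[0, -1, 0], [0, -1.5, 0], [0, -1.5, 0], [0, -1.2, 0], [0, -0.9, 0], [0, 0, 0]], turn=[[0, 0, 0], [0, 0, 0], [0, 0, 0], [0, 0, 0], [0, 0, 0], [0, 0, 0]])

```text
time_s: 11.8
position: [0.5995, -0.17, 0.1174]
tool_rot: [[1.0, 0.003, 0.005], [0.003, -1.0, 0.002], [0.005, -0.002, -1.0]]
ft_force: [4.2, 2.7, 2.1]
grip_width: 0.0174
gripper_force: 26.2
```

Emit:
move_arm(jaw=[1, 1, 1], dp=[[0, -0.3, 0], [0, -0.2, 0], [0, 0, 0]], turn=[[0, 0, 0], [0, 0, 0], [0, 0, 0]])

```text
time_s: 12.05
position: [0.5995, -0.1683, 0.1174]
tool_rot: [[1.0, 0.0, 0.006], [0.0, -1.0, -0.0], [0.006, 0.0, -1.0]]
ft_force: [4.3, -0.6, 4.8]
grip_width: 0.017
gripper_force: 26.3
```

Emit:
move_arm(jaw=[1, 1, 1], dp=[[0, -0.2, 0], [0, 0, 0], [0, 0, 0]], turn=[[0, 0, 0], [0, 0, 0], [0, 0, 0]])

```text
time_s: 12.3
position: [0.5995, -0.1683, 0.1175]
tool_rot: [[1.0, -0.001, 0.006], [-0.001, -1.0, -0.003], [0.006, 0.003, -1.0]]
ft_force: [3.9, -9.5, 3.0]
grip_width: 0.0172
gripper_force: 26.3
```

Emit:
move_arm(jaw=[1, 1, 1], dp=[[0, -0.2, 0], [0, 0, 0], [0, 0, 0]], turn=[[0, 0, 0], [0, 0, 0], [0, 0, 0]])

```text
time_s: 12.55
position: [0.5995, -0.1683, 0.1174]
tool_rot: [[1.0, -0.002, 0.006], [-0.002, -1.0, -0.006], [0.006, 0.006, -1.0]]
ft_force: [4.4, -16.7, 1.2]
grip_width: 0.0168
gripper_force: 26.5
```

The stop is home (16.7 N against it, no further motion). I'll relax, release, lift, and measure the knob from earlier points.

Emit:
move_arm(jaw=[1, 3.5, 4.5, 4.5, 4.5, 4.5, 4.5], dp=[[0, 0.4, 0], [0, 0, 0], [0, 0, 0], [0, 0, -2], [0, 0, -3], [0, 0, -3], [0, 0, 0]], turn=[[0, 0, 0], [0, 0, 0], [0, 0, 0], [0, 0, 0], [0, 0, 0], [0, 0, 0], [0, 0, 0]])

```text
time_s: 13.13
position: [0.5998, -0.1683, 0.2023]
tool_rot: [[1.0, 0.001, 0.011], [0.001, -1.0, -0.002], [0.011, 0.002, -1.0]]
ft_force: [0.7, -0.7, 0.4]
grip_width: 0.0447
gripper_force: 0.0
```

```bash
cat >> h.py <<'E'
a35=np.radians(35);n=np.array([-np.sin(a35),0,np.cos(a35)]);e1=np.array([np.cos(a35),0,np.sin(a35)]);e2=np.array([0,1.,0]) # e1 up-slope(+x), e2 left
F0=np.array([.5998-.12,-.1397-.05,.075])
def knob(P,d,lab=""):
    X=P[d>0];q=(X-F0)@np.c_[e1,e2,n]
    m=(np.hypot(q[:,0],q[:,1])<.045)&(q[:,2]>-.01)&(q[:,2]<.09);q=q[m]
    h,b=np.histogram(q[:,2],np.arange(-.01,.09,.004));print(lab,dict(zip((b[:-1]*1000).round().astype(int).tolist(),h.tolist())))
    return q
E
python3 - <<'E'
from h import *
np.set_printoptions(precision=4,suppress=True)
s=observe();print(s["time_s"],s["position"],s["q"])
w=np.load("w5.npz");P=cloud("wrist",w["d"],dict(position=w["p"],tool_rot=w["R"]));q=knob(P,w["d"],"w5")
for lo in(.03,.036,.042,.048,.054):
    T=q[(q[:,2]>lo)&(q[:,2]<lo+.006)]
    if len(T)>9:print(lo,T.mean(0),cv2.minAreaRect((T[:,:2]*1000).astype(np.float32)))
for i,(a,b) in enumerate([((s["position"]),0)]):
    y=down(0)
    R=np.c_[e1,-e2,-n];G=F0+n*.055
    tgt=G+n*.10-n*-0  # tips ~14cm above bar top? TCP 10cm beyond
    print(tgt);plan(np.array(tgt),R)
E
```

```text
13.1333 [ 0.5998 -0.1683  0.2023] [-26.6209  28.699   61.4053   0.1603  89.2961  63.3248]
w5 {-10: 0, -6: 0, -2: 858, 2: 705, 6: 25, 10: 0, 14: 38, 18: 178, 22: 181, 26: 595, 30: 108, 34: 110, 38: 112, 42: 114, 46: 115, 50: 121, 54: 278, 58: 0, 62: 0, 66: 0, 70: 0, 74: 0, 78: 0, 82: 0}
0.03 [0.014  0.0014 0.0329] ((5.584592819213867, -4.279106140136719), (57.54938507080078, 12.479787826538086), 36.119693756103516)
0.036 [0.0143 0.0016 0.039 ] ((4.345256805419922, -4.71453857421875), (60.582035064697266, 12.659478187561035), 35.19384765625)
0.042 [0.0139 0.0013 0.0451] ((4.239522933959961, -4.648414611816406), (59.99382019042969, 12.214685440063477), 35.14247131347656)
0.048 [0.0134 0.001  0.0511] ((4.526201248168945, -4.608989715576172), (59.270259857177734, 12.52164363861084), 35.120384216308594)
0.054 [0.0056 0.0009 0.0559] ((1.828073501586914, 0.4430580139160156), (58.797332763671875, 13.374970436096191), 23.63347625732422)
[ 0.3909 -0.1897  0.202 ]
n 6 dp [[-3.48, 0.35, -0.03], [-3.46, 0.35, -0.38], [-3.41, 0.36, -0.72], [-3.32, 0.36, -1.06], [-3.19, 0.36, -1.39], [-3.04, 0.36, -1.7]] turn each [0.0003, 0.1, 0.0003]
```

```bash
cat >> h.py <<'E'
def Rk(deg):
    a=np.radians(deg);x=np.cos(a)*e1+np.sin(a)*e2;return np.c_[x,np.cross(-n,x),-n]
E
python3 - <<'E'
from h import *
plan(F0+n*.12+e1*.0018,Rk(23.6))
E
```

```text
n 7 dp [[-2.68, 0.3, 0.37], [-2.72, 0.14, 0.15], [-2.72, -0.01, -0.08], [-2.7, -0.16, -0.31], [-2.65, -0.31, -0.54], [-2.57, -0.44, -0.77], [-2.47, -0.57, -0.99]] turn each [-0.0174, 0.0846, -0.0568]
```

Emit:
move_arm(jaw=[4, 4, 4, 4, 4, 4, 4, 4, 4], dp=[[-2.7, 0.3, 0.35], [-2.7, 0.15, 0.15], [-2.7, 0, -0.1], [-2.7, -0.15, -0.3], [-2.65, -0.3, -0.55], [-2.6, -0.45, -0.8], [-2.45, -0.55, -1], [0, 0, 0], [0, 0, 0]], turn=[[-0.017, 0.085, -0.057], [-0.017, 0.085, -0.057], [-0.017, 0.085, -0.057], [-0.017, 0.085, -0.057], [-0.017, 0.085, -0.057], [-0.017, 0.085, -0.057], [-0.017, 0.085, -0.057], [0, 0, 0], [0, 0, 0]])

```text
time_s: 13.88
position: [0.434, -0.1857, 0.1739]
tool_rot: [[0.812, 0.302, 0.499], [0.346, -0.938, 0.005], [0.469, 0.169, -0.867]]
ft_force: [0.6, 0.1, 0.5]
grip_width: 0.0402
gripper_force: 0.0
```

```bash
python3 - <<'E'
from h import *
np.set_printoptions(precision=4,suppress=True)
s=observe();im,d=cams.get_image("wrist");print(s["time_s"],s["position"],s["q"],np.abs(s["qvel"]).max())
P=cloud("wrist",d,s);q=knob(P,d,"w6")
for lo in(.03,.036,.042,.048,.054,.055):
    T=q[(q[:,2]>lo)&(q[:,2]<lo+.006)]
    if len(T)>9:print(lo,len(T),T.mean(0),cv2.minAreaRect((T[:,:2]*1000).astype(np.float32)))
X=P[d>0]
T=X[(abs(X[:,0]-.6)<.03)&(abs(X[:,1]+.08)<.03)&(abs(X[:,2]-.156)<.008)];print("case",len(T),T.mean(0) if len(T) else 0)
plan(F0+n*.05,Rk(23.6))
cv2.imwrite("pics/w6.png",cv2.cvtColor(im,cv2.COLOR_RGB2BGR))
E
```

```text
13.8833 [ 0.434  -0.1857  0.1739] [-53.182    4.4959 109.2743  30.7923  51.7191   0.195 ] 3.436423239257231
w6 {-10: 0, -6: 0, -2: 1702, 2: 624, 6: 0, 10: 0, 14: 1, 18: 46, 22: 62, 26: 1700, 30: 44, 34: 26, 38: 27, 42: 27, 46: 26, 50: 58, 54: 888, 58: 6, 62: 0, 66: 0, 70: 0, 74: 0, 78: 0, 82: 0}
0.03 61 [0.013  0.0039 0.0323] ((1.5270500183105469, 2.530824661254883), (43.8851318359375, 52.89983367919922), 80.37737274169922)
0.036 36 [0.0181 0.0052 0.0391] ((4.972589492797852, -4.353509902954102), (57.94960403442383, 12.031672477722168), 36.34752655029297)
0.042 43 [0.0201 0.0064 0.0451] ((4.998027801513672, -4.447290420532227), (57.7874755859375, 11.775687217712402), 36.02030563354492)
0.048 68 [0.0144 0.0045 0.0521] ((2.200550079345703, 1.343545913696289), (55.424251556396484, 14.100421905517578), 23.412080764770508)
0.054 894 [0.002  0.0011 0.0562] ((0.5605201721191406, 0.6112823486328125), (59.15581130981445, 13.871182441711426), 23.41230010986328)
0.055 809 [0.0014 0.0009 0.0563] ((0.3208770751953125, 0.5178394317626953), (58.71733856201172, 13.346115112304688), 22.70733642578125)
case 1451 [ 0.5865 -0.0845  0.1562]
n 2 dp [[-0.78, -0.07, 2.93], [-0.9, -0.15, 2.9]] turn each [-0.0185, 0.0402, -0.0284]
```

View pics/w6.png

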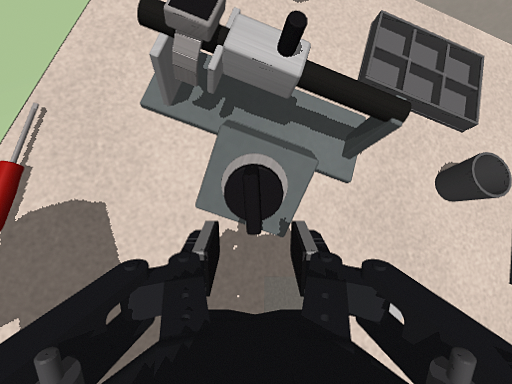

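The picture shows the knob at (252,192), its grip bar aligned with tool x, and the stop plate close to the watch. Aligning over the knob.

```bash
python3 - <<'E'
from h import *
R=Rk(23.4);plan(F0+e1*.0005+e2*.0005+n*.045-R[:,1]*.0011,R,n=4)
E
```

```text
n 4 dp [[-0.37, -0.07, 1.59], [-0.4, -0.09, 1.58], [-0.43, -0.11, 1.57], [-0.46, -0.13, 1.56]] turn each [-0.0092, 0.0201, -0.0133]
```

Emit:
move_arm(jaw=[4, 4, 4, 4, 4, 4], dp=[[-0.37, -0.07, 1.6], [-0.4, -0.09, 1.6], [-0.43, -0.11, 1.55], [-0.46, -0.13, 1.55], [0, 0, 0], [0, 0, 0]], turn=[[-0.009, 0.02, -0.013], [-0.009, 0.02, -0.013], [-0.009, 0.02, -0.013], [-0.009, 0.02, -0.013], [0, 0, 0], [0, 0, 0]])

```text
time_s: 14.43
position: [0.4547, -0.1873, 0.1116]
tool_rot: [[0.752, 0.328, 0.572], [0.397, -0.918, 0.004], [0.526, 0.225, -0.82]]
ft_force: [0.4, 0.7, -0.1]
grip_width: 0.0399
gripper_force: 0.0
```

```bash
python3 - <<'E'
from h import *
R=Rk(23.4);s=observe();print(s["time_s"],s["position"],s["ft_force"]);plan(F0+e1*.0005+e2*.0005+n*-.005-R[:,1]*.0011,R,n=3)
E
```

```text
14.4333 [ 0.45468808 -0.18730006  0.11155742] [ 0.4044632   0.66379649 -0.13278428]
n 3 dp [[-0.02, 0.03, 1.64], [-0.02, 0.03, 1.64], [-0.02, 0.03, 1.64]] turn each [-0.0013, 0.0, 0.0]
```

Emit:
move_arm(jaw=[4, 4, 4, 4, 0.8, 0.8, 0.8, 0.8, 0.8], dp=[[-0.03, 0.05, 1.6], [-0.03, 0.05, 1.7], [0, 0, 1.6], [0, 0, 0], [0, 0, 0], [0, 0, 0], [0, 0, 0], [0, 0, 0], [0, 0, 0]], turn=[[-0.003, 0, 0], [0, 0, 0], [0, 0, 0], [0, 0, 0], [0, 0, 0], [0, 0, 0], [0, 0, 0], [0, 0, 0], [0, 0, 0]], force=70)

```text
time_s: 15.18
position: [0.4822, -0.1884, 0.0725]
tool_rot: [[0.75, 0.325, 0.575], [0.398, -0.917, -0.001], [0.528, 0.23, -0.818]]
ft_force: [-0.4, 6.1, 3.7]
grip_width: 0.0122
gripper_force: 70.2
```

Emit:
move_arm(jaw=[0.8, 0.8, 0.8, 0.8, 0.8], dp=[[0, 0, 0.4], [0, 0, 0.4], [0, 0, 0.4], [0, 0, 0.1], [0, 0, 0]], turn=[[0, 0, 0], [0, 0, 0], [0, 0, 0], [0, 0, 0], [0, 0, 0]])

```text
time_s: 15.6
position: [0.4897, -0.1885, 0.0618]
tool_rot: [[0.75, 0.325, 0.576], [0.398, -0.917, -0.0], [0.528, 0.23, -0.818]]
ft_force: [-4.3, 6.1, 9.1]
grip_width: 0.0127
gripper_force: 71.3
```

Emit:
move_arm(jaw=[0.8, 0.8, 0.8, 0.8, 0.8, 0.8, 0.8, 0.8], dp=[[0, 0, 0], [0, 0, 0], [0, 0, 0], [0, 0, 0], [0, 0, 0], [0, 0, 0], [0, 0, 0], [0, 0, 0]], turn=[[0, 0, 0.08], [0, 0, 0.1], [0, 0, 0.1], [0, 0, 0.1], [0, 0, 0.1], [0, 0, 0.1], [0, 0, 0.1], [0, 0, 0.1]])

```text
time_s: 16.27
position: [0.4894, -0.1891, 0.0619]
tool_rot: [[0.761, -0.301, 0.575], [-0.366, -0.93, -0.002], [0.536, -0.209, -0.818]]
ft_force: [-5.8, 3.4, 8.5]
grip_width: 0.0125
gripper_force: 71.3
```

```bash
python3 - <<'E'
from h import *
s=observe();R=np.array(s["tool_rot"]);print(s["q"][5],s["ft_force"]@n,(R.T@s["wrist_torque"]),(np.array(s["position"])-F0)@np.c_[e1,e2,n],np.degrees(np.arctan2(R[:,0]@e2,R[:,0]@e1)))
E
```

```text
14.43015302863356 10.259925077019725 [ 0.33290954 -0.60159355 -0.04564571] [ 0.00040554  0.00063326 -0.01622833] -21.494598571340916
```

Emit:
move_arm(jaw=[0.8, 0.8, 0.8, 0.8, 0.8], dp=[[0, 0, 0], [0, 0, 0], [0, 0, 0], [0, 0, 0], [0, 0, 0]], turn=[[0, 0, 0.1], [0, 0, 0.1], [0, 0, 0.1], [0, 0, 0], [0, 0, 0]])

```text
time_s: 16.68
position: [0.4893, -0.1892, 0.0618]
tool_rot: [[0.64, -0.51, 0.575], [-0.622, -0.783, -0.002], [0.452, -0.356, -0.818]]
ft_force: [-6.6, 1.9, 7.6]
grip_width: 0.0127
gripper_force: 71.3
```

```bash
cat > st.py <<'E'
from h import *
s=observe();R=np.array(s["tool_rot"]);print(s["time_s"],s["q"][5],s["ft_force"]@n,(R.T@s["wrist_torque"]),(np.array(s["position"])-F0)@np.c_[e1,e2,n],np.degrees(np.arctan2(R[:,0]@e2,R[:,0]@e1)))
E
python3 st.py
```

```text
16.6833 31.367567090747496 9.970228216072101 [-0.0552162  -0.75875617  0.07474235] [ 0.00020325  0.00050237 -0.01625513] -38.443908734850766
```

Emit:
move_arm(jaw=[0.8, 0.8, 0.8, 0.8], dp=[[0, 0, 0], [0, 0, 0], [0, 0, 0], [0, 0, 0]], turn=[[0, 0, 0.06], [0, 0, 0.06], [0, 0, 0], [0, 0, 0]])

```text
time_s: 17.02
position: [0.4892, -0.1892, 0.0618]
tool_rot: [[0.577, -0.58, 0.574], [-0.708, -0.706, -0.002], [0.407, -0.405, -0.819]]
ft_force: [-8.1, 2.6, 8.3]
grip_width: 0.0122
gripper_force: 74.9
```

```bash
python3 st.py
```

```text
17.0167 38.101359990741685 11.448251747602825 [-0.29142422 -0.83978474 -1.32429681] [ 0.00010923  0.00051533 -0.016236  ] -45.052020791028184
```

Emit:
move_arm(jaw=[0.8, 0.8, 0.8], dp=[[0, 0, 0], [0, 0, 0], [0, 0, 0]], turn=[[0, 0, 0.04], [0, 0, 0], [0, 0, 0]])

```text
time_s: 17.27
position: [0.4892, -0.1891, 0.0617]
tool_rot: [[0.555, -0.602, 0.574], [-0.734, -0.679, -0.002], [0.391, -0.42, -0.819]]
ft_force: [-6.9, 2.4, 7.8]
grip_width: 0.0123
gripper_force: 82.3
```

```bash
python3 st.py
```

```text
17.2667 40.34689429135733 10.330502545866281 [-0.24374164 -0.8573546  -1.80870507] [ 8.13857436e-05  5.76655256e-04 -1.62420088e-02] -47.253748792782595
```

Emit:
move_arm(jaw=[0.8, 2.5, 3.5, 3.5, 3.5, 3.5, 3.5, 3.5, 3.5, 3.5], dp=[[0, 0, -0.1], [0, 0, 0], [0, 0, 0], [0, 0, 0], [0, 0, -2], [0, 0, -3], [0, 0, -3], [0, 0, -3], [0, 0, 0], [0, 0, 0]], turn=[[0, 0, 0], [0, 0, 0], [0, 0, 0], [0, 0, 0], [0, 0, 0], [0, 0, 0], [0, 0, 0], [0, 0, 0], [0, 0, 0], [0, 0, 0]])

```text
time_s: 18.1
position: [0.4258, -0.1899, 0.1531]
tool_rot: [[0.549, -0.605, 0.576], [-0.738, -0.674, -0.005], [0.392, -0.423, -0.817]]
ft_force: [-0.1, -0.3, 0.1]
grip_width: 0.035
gripper_force: 0.0
```

```bash
python3 - <<'E'
from h import *
np.set_printoptions(precision=4,suppress=True)
s=observe();im,d=cams.get_image("wrist");i2,d2=cams.get_image("side");it,dt=cams.get_image("top");print(s["time_s"],s["position"],s["ft_force"])
P=cloud("wrist",d,s);q=knob(P,d,"end")
T=q[(q[:,2]>.038)&(q[:,2]<.06)];print(len(T),T.mean(0),cv2.minAreaRect((T[:,:2]*1000).astype(np.float32)))
for nm,D in(("side",d2),("top",dt)):
    X=cloud(nm,D)[D>0]
    T=X[(abs(X[:,0]-.6)<.03)&(abs(X[:,1]+.08)<.03)&(abs(X[:,2]-.156)<.008)];print(nm,"case",len(T),T.mean(0))
    T=X[(abs(abs(X[:,0]-.6)-.031)<.006)&(X[:,2]>.11)&(X[:,2]<.135)&(X[:,1]>-.15)&(X[:,1]<-.09)];print("stop",len(T),np.percentile(T[:,1],[5,50,95]) if len(T) else 0)
c=cv2.resize(i2[110:230,190:320],(400,370),interpolation=cv2.INTER_CUBIC)
o=np.hstack([cv2.resize(im,(400,300)),c[:300]]);cv2.imwrite("pics/w7.png",cv2.cvtColor(o,cv2.COLOR_RGB2BGR))
E
```

```text
18.1 [ 0.4258 -0.1899  0.1531] [-0.1086 -0.2519  0.0598]
end {-10: 0, -6: 0, -2: 2055, 2: 695, 6: 1, 10: 24, 14: 31, 18: 1898, 22: 23, 26: 10, 30: 14, 34: 12, 38: 17, 42: 55, 46: 993, 50: 3, 54: 0, 58: 0, 62: 0, 66: 0, 70: 0, 74: 0, 78: 0, 82: 0}
1068 [ 0.0016 -0.0017  0.0478] ((0.33740806579589844, -0.4200267791748047), (14.000317573547363, 59.291236877441406), 49.76097869873047)
side case 153 [ 0.5955 -0.0718  0.1562]
stop 25 [-0.1081 -0.1044 -0.0936]
top case 216 [ 0.5997 -0.0782  0.1568]
stop 22 [-0.112  -0.1084 -0.105 ]
```

View pics/w7.png

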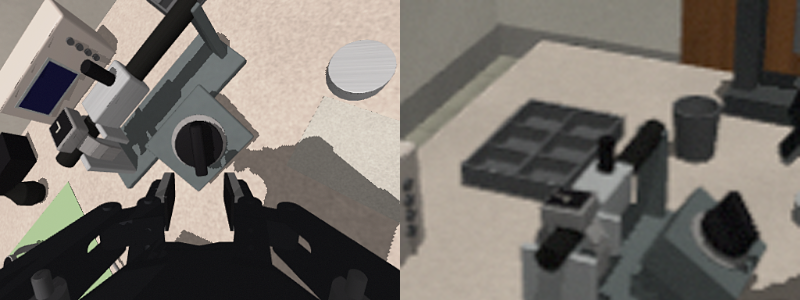

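The wrist view shows the knob at (200,145), turned and still about 9 mm in. The watch is on the bar and the stop is home. The gripper touches nothing, so I'm handing in.

```bash
python3 -c "
from rig import ticket
print(ticket.close_job())"
```

```text
the job is handed in; nothing more can be done
None
```

The watch hangs on the bar, the stop is slid fully home, and the knob is pushed in and turned clockwise to its stop; after release it stayed about 9 mm in. The job was handed in at about 18 s of the 58 s allowed.

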